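# Close the washed storage canisters, each with its own lid

### The job

The four white storage canisters have been washed and dried and stand open. Put each wooden lid back on the canister whose shape and size it fits, the plug fully home so that the lid sits level on the rim. Lower the lids in, do not drop them; keep the canisters upright and where they stand, and leave the mug and the pepper mill alone.

Things in the scene. Friction and masses are not known exactly. Their poses are not given: they have to be found in the camera images.
- large_round_canister: White ceramic canister without its lid, the widest, round in plan, 94 mm across and 85 mm high. Open at the top, wall 5 mm, loose on the worktop. Origin: centre of its underside, z up. Behind the canisters a wall cabinet hangs 0.45 m above the worktop (x beyond 0.61 m, y above -0.23 m): keep the wrist clear of it.
- large_round_lid: Lid, round, 97 mm across. Wooden, lying on its plug. Upward: tapered plug 14 mm, overhanging plate 10 mm, knob 26 mm (neck 21 mm across; head 28 mm across, 12 to 22 mm above the plate). 50 mm high. Origin: centre of underside, z up. Seated, the origin is 14 mm below the canister's rim; the plug has 8 mm play a side at its foot, 2.6 mm at its top. About 110 g.
- small_round_canister: White ceramic canister without its lid, the narrow one, round in plan, 68 mm across and 66 mm high. Open at the top, wall 5 mm, loose on the worktop. Origin: centre of its underside, z up.
- small_round_lid: Lid, round, 71 mm across. Wooden, lying on its plug. Upward: tapered plug 14 mm, overhanging plate 10 mm, knob 26 mm (neck 21 mm across; head 28 mm across, 12 to 22 mm above the plate). 50 mm high. Origin: centre of underside, z up. Seated, the origin is 14 mm below the canister's rim; the plug has 8 mm play a side at its foot, 2.6 mm at its top. About 60 g.
- square_canister: White ceramic canister without its lid, square in plan with rounded corners, 84 x 84 mm and 76 mm high. Open at the top, wall 5 mm, loose on the worktop. Origin: centre of its underside, z up.
- square_lid: Lid, square 87 x 87 mm. Wooden, lying on its plug. Upward: tapered plug 14 mm, overhanging plate 10 mm, bar grip 26 mm (44 mm along the lid's x, 16 mm along its y). 50 mm high. Origin: centre of underside, z up. Seated, the origin is 14 mm below the canister's rim; the plug has 8 mm play a side at its foot, 2.6 mm at its top. About 100 g. Fits in any quarter turn.
- oblong_canister: White ceramic canister without its lid, oblong in plan with rounded corners, 66 mm along its own x, 108 mm along its own y and 60 mm high. Open at the top, wall 5 mm, loose on the worktop. Origin: centre of its underside, z up.
- oblong_lid: Lid, oblong, 69 mm along its x, 111 mm along its y. Wooden, lying on its plug. Upward: tapered plug 14 mm, overhanging plate 10 mm, bar grip 26 mm (44 mm along the lid's x, 16 mm along its y). 50 mm high. Origin: centre of underside, z up. Seated, the origin is 14 mm below the canister's rim; the plug has 8 mm play a side at its foot, 2.6 mm at its top. About 90 g. Fits either way round.
- mug: White patterned mug, 91 mm high; leave it alone. Origin: near the centre of its underside.
- pepper_mill: Brown wooden pepper mill, 130 mm high; leave it alone. Origin: near the centre of its underside.
Things that resemble listed ones, but are neither listed nor needed, are in the scene too. What is shaped like the small_round_lid but orange or purple is not meant.

How it is judged:
At the end, for the whole second after the job is handed in: Each lid is on the canister of its own shape and size: centred to 10 mm, its plug home (plate within 4 mm of lying on the rim), level to 0.08 rad; the canisters upright and within 50 mm of where they stood; everything released and at rest (horizontal distance between large_round_lid and large_round_canister below 0.01 m and z of large_round_lid in the frame of large_round_canister between 0.067 and 0.075 m and angle between each of large_round_lid, small_round_lid, square_lid, oblong_lid's own z axis and vertical below 0.08 rad and angle between each of large_round_canister, small_round_canister, square_canister, oblong_canister's own z axis and vertical below 0.05 rad and distance of each of large_round_canister, small_round_canister, square_canister, oblong_canister from where it was at the start of the episode below 0.05 m and linear speed of each of large_round_lid, large_round_canister, small_round_lid, small_round_canister, square_lid, square_canister, oblong_lid, oblong_canister below 0.02 m/s and horizontal distance between small_round_lid and small_round_canister below 0.01 m and z of small_round_lid in the frame of small_round_canister between 0.048 and 0.056 m and horizontal distance between square_lid and square_canister below 0.01 m and z of square_lid in the frame of square_canister between 0.058 and 0.066 m and horizontal distance between oblong_lid and oblong_canister below 0.01 m and z of oblong_lid in the frame of oblong_canister between 0.042 and 0.05 m); the robot touches nothing.
It fails at once if a canister is tipped or pushed more than 50 mm ((angle between large_round_canister's own z axis and vertical above 0.35 rad or distance of large_round_canister from where it was at the start of the episode above 0.05 m) or (angle between small_round_canister's own z axis and vertical above 0.35 rad or distance of small_round_canister from where it was at the start of the episode above 0.05 m) or (angle between square_canister's own z axis and vertical above 0.35 rad or distance of square_canister from where it was at the start of the episode above 0.05 m) or (angle between oblong_canister's own z axis and vertical above 0.35 rad or distance of oblong_canister from where it was at the start of the episode above 0.05 m)).
It fails at once if a lid is dropped or flung (free of the fingers and faster than 0.6 m/s, a fall of about 20 mm) ((contact force between large_round_lid and the fingers below 0.02 N and linear speed of large_round_lid above 0.6 m/s) or (contact force between small_round_lid and the fingers below 0.02 N and linear speed of small_round_lid above 0.6 m/s) or (contact force between square_lid and the fingers below 0.02 N and linear speed of square_lid above 0.6 m/s) or (contact force between oblong_lid and the fingers below 0.02 N and linear speed of oblong_lid above 0.6 m/s)).
It fails at once if the mug or the pepper mill is pushed more than 30 mm or knocked over ((distance of mug from where it was at the start of the episode above 0.03 m or angle between mug's own z axis and vertical above 0.3 rad) or (distance of pepper_mill from where it was at the start of the episode above 0.03 m or angle between pepper_mill's own z axis and vertical above 0.3 rad)).
It also fails if it takes over 102 s, if anything falls off the work surface, if the arm or the gripper's body presses on something with over 40 N, if the wrist force passes 120 N, or if a joint passes its speed limit or range.

### The arm

A 7-joint arm with a two-finger parallel gripper is mounted at the origin on a cart in front of the work surface, level with it; the furniture and walls round the work are solid. World frame = base frame: x ahead of the robot, y to its left, z up, the work surface at z = 0. Lengths are in m, angles in rad, forces in N, time in s.
With the tool pointing down it reaches from about 0.4 to 0.75 m from the base axis. Payload 19.5 kg.
Tool frame: the origin (TCP) lies on the mounting face of the last link; the fingertips stand r.finger_overhang ahead of it and the grasp point (between the pads) lies 155 mm ahead of it (r.finger_overhang is the distance from the TCP to the fingertips, in m); z points along the fingers, y is the line along which they close (so a half turn about z gives the same grasp; the last joint's range is limited). The gripper opens to 85 mm and grips with 20 to 120 N. Pads are 22 mm wide; open, the fingers measure 114 mm over their backs; the gripper's body (76 mm by 85 mm) begins 54 mm behind the grasp point. The pads swing forward as they close: fully open they stand 13 mm farther back than shut.
Start: joints at [1.219, 0.707, -0.028, 1.485, 0.022, 0.951, -0.075], TCP at [0.175, -0.548, 0.405] pointing down, gripper open.
Joint ranges: [-2.71, 2.71], [-0.32, 2.16], [-1.57, 1.52], [0, 2.45], [-1.46, 4.6], [0, 2.02], [-2.83, 2.83]. Speed limits (rad/s): [1.89, 1.89, 2.57, 2.57, 3.01, 3.01, 3.01].

### API

Orientations are given as a unit quaternion [x, y, z, w].
In Python, from workcell import r gives the robot as it stands.
- The arm moves only by the tool carry_out, never from a script. Its arguments are lists of equal length, an entry for each row: "hand": the opening, from 0 (shut) to 1 (fully open); "xyz": the shift along the tool's x, y, z in mm, a list of three; "turn": the turn about the tool's z in degrees. A call has 1 to 8 rows; each row shifts and turns the commanded pose from where the row before left it, along the tool's axes as they then stand; what a row does not reach is not made up. A row lasts 1/8 s, in which the tool goes at most 62.5 mm and 10.7 degrees, less where a joint would pass 70% of its speed; a pose out of reach is approached as far as the arm can. A call is refused whole if a number of a shift passes 62.5 or a number of a turn 10.7, either way. A call with a gripper value outside its range is refused whole. The fingers move at their own pace and stop on an object; the grip force is fixed at half the most. Time passes only in rows, so rows that do not move let the fingers close. It gives the time, the measured TCP pose, the force, the opening and the grip force at its end, in the units of the state.
- r.get_state(): the state, without advancing time (a new reading comes with each control period).
- r.camera(name): name is "scene" or "top" or "wrist"; returns a dict with "pixels" (400x640x3 uint8, blue, green, red), "camera_matrix" (3x3 intrinsics, pixels), "R" (3x3) and "t" (3): a world point X has camera coordinates R X + t. Camera axes: x right, y down, z forward; pixel columns grow to the right and rows downward; lengths in m; the calibration is good to about 2 mm. A picture is of the moment at which its call begins. There is no depth.
- r.finish_job(): hands the job in; it is judged then, once.
The state is a dict: "time_s": time; "joints": joint angles; "joint_velocities": joint speeds; "effort": joint torques, N m; "ee_pos": TCP position; "tcp_rot": TCP orientation; "wrist_force": force on the tool from outside, world axes, zero at the start; "moment": the same for the moment, N m; "opening": finger opening in m; "grasp_force": force on a finger pad.
Only numpy, scipy, OpenCV 4.12 (cv2) and the standard library are available. Lean on these libraries where they do the work, as an engineer would, in place of code of your own. Each camera call takes 0.05 s, during which the arm holds its last target. There are 200 camera calls.

## Working session

There is one attempt and no reset: what is moved stays moved. The work goes in short steps, Python scripts to look and compute and a tool call to move; the robot and the scene stay as the last step left them, time stands still between calls to the robot, and variables do not carry over. Pictures are saved under pics/ and viewed, at most 14 in all, crops included, and the job is handed in when it is done.

Besides the shell and the picture viewer there is one more tool, called after ">>>" by a JSON object that holds its "name" and its "arguments", one argument or row to a line. carry_out: Moves the arm, as the interface text tells. Its arguments: {"type":"object","properties":{"hand":{"type":"array","items":{"type":"number"}},"xyz":{"type":"array","items":{"type":"array","items":{"type":"number"}}},"turn":{"type":"array","items":{"type":"number"}}},"required":["hand","xyz","turn"]}

```bash
ls; mkdir -p pics
cat > h.py <<'E'
import numpy as np, cv2
from workcell import r
def shot(name,fn):
    c=r.camera(name); np.savez(f'pics/{fn}.npz',**{k:np.asarray(v) for k,v in c.items()}); cv2.imwrite(f'pics/{fn}.png',c['pixels']); return c
def load(fn): return dict(np.load(f'pics/{fn}.npz'))
def ray(c,uv):
    R,t=c['R'],c['t']; d=R.T@np.linalg.inv(c['camera_matrix'])@np.array([uv[0],uv[1],1.]); return -R.T@t,d
def atz(c,uv,z):
    o,d=ray(c,uv); return o+d*(z-o[2])/d[2]
def proj(c,X):
    p=c['camera_matrix']@(c['R']@np.asarray(X,float)+c['t']); return p[:2]/p[2]
def tri(views):
    A=np.zeros((3,3));b=np.zeros(3)
    for c,uv in views:
        o,d=ray(c,uv); d=d/np.linalg.norm(d); P=np.eye(3)-np.outer(d,d); A+=P;b+=P@o
    X=np.linalg.solve(A,b); return X,[np.linalg.norm(proj(c,X)-uv) for c,uv in views]
E
python3 - <<'E'
from h import *
for n in ('scene','top','wrist'):
    c=shot(n,n+'0'); print(n,c['camera_matrix'].tolist(),(-c['R'].T@c['t']).round(3),c['R'].round(3).tolist())
s=r.get_state();print(s,r.finger_overhang)
E
```

```text
pics
scene [[500.0755834040735, 0.0, 332.5798994248045], [0.0, 500.0755834040735, 204.91461150404322], [0.0, 0.0, 1.0]] [-0.246  0.228  1.454] [[-0.265, -0.964, -0.013], [-0.836, 0.236, -0.496], [0.481, -0.121, -0.868]]
top [[370.7271295716571, 0.0, 320.03608010302986], [0.0, 370.7271295716571, 202.4264147350246], [0.0, 0.0, 1.0]] [0.336 0.035 1.172] [[0.008, -1.0, 0.008], [-0.984, -0.009, -0.179], [0.179, -0.007, -0.984]]
wrist [[359.30485752889444, 0.0, 321.04191829154337], [0.0, 359.30485752889444, 199.6544083108989], [0.0, 0.0, 1.0]] [ 0.244 -0.524  0.372] [[0.305, -0.952, -0.0], [-0.912, -0.292, 0.288], [-0.275, -0.088, -0.958]]
{'time_s': 0.15, 'joints': array([ 1.21928473,  0.70693388, -0.02758835,  1.48486156,  0.02196637,
        0.95090363, -0.07552044]), 'joint_velocities': array([-0.00090882, -0.00254927, -0.00051149, -0.00168508, -0.00194038,
        0.00202051, -0.00042665]), 'effort': array([ 1.99110950e-04, -8.83308864e+01,  1.23442557e+00, -2.36192769e+01,
        1.68912252e-02,  5.43995120e-03, -1.41287537e-04]), 'ee_pos': array([ 0.17529008, -0.54757891,  0.40435715]), 'tcp_rot': array([ 9.88030936e-01,  1.54255331e-01, -6.79652820e-05, -3.96804468e-04]), 'wrist_force': array([ 0.88640116, -0.57341023, -0.0744124 ]), 'moment': array([-0.04794826, -0.03814909, -0.01441589]), 'grasp_force': 0.0, 'opening': 0.08520505393797925} 0.1734
```

View pics/scene0.png

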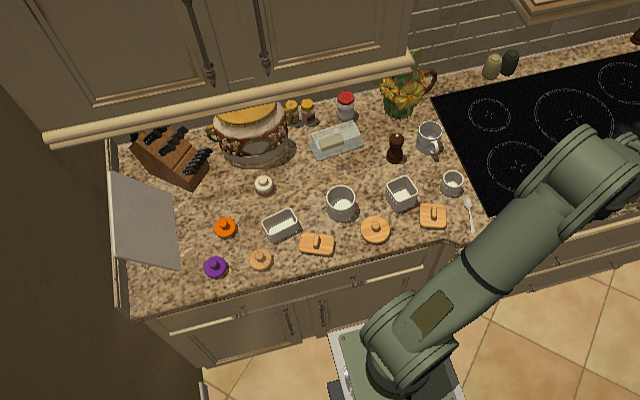

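View pics/top0.png

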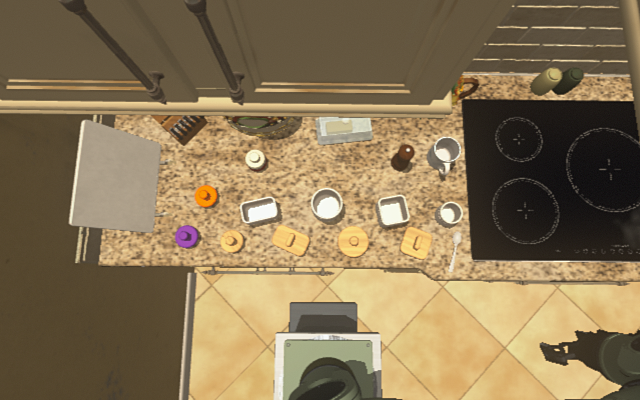

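The scene and top views show everything. In the top view the lids are small round (231,241), oblong (290,241), large round (353,242) and square (416,243). The canisters are oblong (260,211), large round (326,205), square (393,211) and small round (451,214). Enlarged crops next.

Run:
```python
import cv2
a=cv2.imread('pics/top0.png')[180:270,210:475]; b=cv2.imread('pics/scene0.png')[165:277,235:485]
def f(a,s,x0,y0,fn):
    h,w=a.shape[:2]; m=cv2.resize(a,None,fx=s,fy=s,interpolation=cv2.INTER_CUBIC)
    for x in range(-(-x0//20)*20,x0+w,20): cv2.line(m,(int((x-x0+.5)*s),0),(int((x-x0+.5)*s),6),(0,0,255),1); cv2.putText(m,str(x),(int((x-x0)*s),16),0,.35,(0,0,255))
    for y in range(-(-y0//20)*20,y0+h,20): cv2.line(m,(0,int((y-y0+.5)*s)),(6,int((y-y0+.5)*s)),(0,0,255),1); cv2.putText(m,str(y),(8,int((y-y0)*s)+4),0,.35,(0,0,255))
    return m
A=f(a,3,210,180,0);B=f(b,3,235,165,0)
w=800
import numpy as np
A=cv2.copyMakeBorder(A,0,0,0,w-A.shape[1],0);B=cv2.copyMakeBorder(B,0,0,0,w-B.shape[1],0)
cv2.imwrite('pics/c1.png',np.vstack([A,B])[:600])
print(A.shape,B.shape)
```

```text
(270, 800, 3) (336, 800, 3)
```

View pics/c1.png

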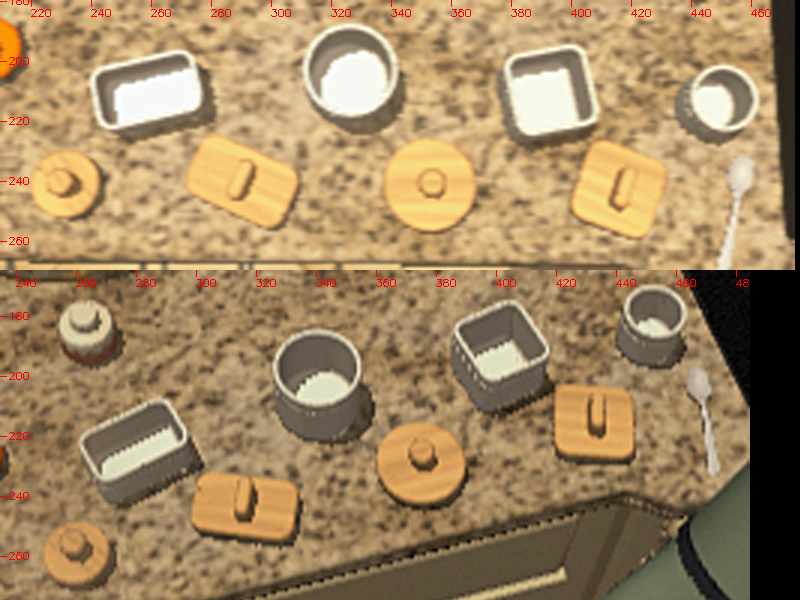

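Crop readings: every rim and plate centre is readable in both views, so I triangulate them.

```bash
cat > t1.py <<'E'
from h import *
T=load('top0');S=load('scene0')
tp=lambda x,y:(210+x/3-.3,180+y/3-.3); sp=lambda x,y:(235+x/3-.3,165+(y-270)/3-.3)
P=dict(obC=((147,91),(135,443),.06),lrC=((350,76),(317,369),.085),sqC=((550,90),(500,347),.076),smC=((723,98),(653,313),.066),
 lrL=((430,185),(421,460),.024),smL=((67,183),(77,550),.024),sqL=((619,188),(595,420),.024),obL=((242,181),(246,506),.024))
for k,(a,b,z) in P.items():
    a,b=np.array(tp(*a)),np.array(sp(*b)); X,e=tri([(T,a),(S,b)])
    print(k,X.round(4),np.round(e,1),'atz',atz(T,a,z).round(4)[:2],atz(S,b,z).round(4)[:2],'R',np.hypot(*X[:2]).round(3))
def yaw(p,q,z,f,c): d=atz(c,f(*q),z)-atz(c,f(*p),z); return np.degrees(np.arctan2(d[1],d[0])).round(1)
print('obC long',yaw((91,73),(190,52),.06,tp,T),yaw((80,443),(168,400),.06,sp,S),yaw((103,487),(187,438),.06,sp,S))
print('sqC',yaw((503,62),(585,46),.076,tp,T),yaw((452,345),(510,301),.076,sp,S),yaw((489,395),(549,347),.076,sp,S))
print('sqL bar',yaw((619,206),(629,168),.05,tp,T),yaw((597,432),(596,396),.05,sp,S),yaw((571,214),(640,238),.024,tp,T),yaw((553,453),(634,457),.024,sp,S))
print('obL bar',yaw((233,197),(249,163),.05,tp,T),yaw((244,518),(242,478),.05,sp,S),yaw((212,135),(298,176),.024,tp,T),yaw((192,532),(295,540),.024,sp,S))
E
python3 t1.py
```

```text
obC [0.5136 0.2126 0.0541] [0.5 0.5] atz [0.5133 0.2131] [0.5095 0.2113] R 0.556
lrC [0.5244 0.0086 0.0951] [0.1 0.1] atz [0.5263 0.0086] [0.5301 0.0068] R 0.524
sqC [ 0.5185 -0.1962  0.0571] [0.2 0.2] atz [ 0.5155 -0.1916] [ 0.5081 -0.1911] R 0.554
smC [ 0.5112 -0.3702  0.0622] [0.2 0.2] atz [ 0.5107 -0.3682] [ 0.5091 -0.3692] R 0.631
lrL [ 0.4229 -0.0764  0.0311] [0.4 0.4] atz [ 0.4238 -0.0759] [ 0.4259 -0.0791] R 0.43
smL [0.4221 0.2962 0.0264] [0.2 0.2] atz [0.4225 0.2974] [0.4229 0.2958] R 0.516
sqL [ 0.4221 -0.2735  0.0222] [0.7 0.7] atz [ 0.4224 -0.2708] [ 0.4211 -0.275 ] R 0.503
obL [0.4256 0.116  0.0225] [0.6 0.6] atz [0.4262 0.1177] [0.4241 0.1144] R 0.441
obC long -77.2 -75.9 -71.6
sqC -78.3 -65.3 -64.6
sqL bar -16.8 -19.7 -108.8 -109.0
obL bar -24.1 -11.8 -114.9 -110.5
```

```bash
cat >> h.py <<'E'
from scipy.spatial.transform import Rotation as Ro
def plan(x,y,z,psi=None):
    """tool-frame shift in mm, before and after the turn, and the turn in deg (turn + lowers psi)"""
    s=r.get_state(); M=Ro.from_quat(s['tcp_rot']).as_matrix(); d=(np.array([x,y,z])-s['ee_pos'])*1000
    p=np.degrees(np.arctan2(M[1,0],M[0,0])); turn=0 if psi is None else -((psi-p+90)%180-90)
    M2=M@Ro.from_euler('z',turn,degrees=True).as_matrix()
    print(f"t={s['time_s']:.2f} pos={s['ee_pos'].round(4)} psi={p:.1f} shift now {(M.T@d).round(1)} after turn {(M2.T@d).round(1)} turn {turn:.1f} tilt {M[2,:2].round(4)} F={s['wrist_force'].round(1)} q={s['joints'].round(2)}")
E
python3 -c "
from h import *
plan(.44,-.27,.36,-17)"
```

```text
t=0.15 pos=[ 0.1753 -0.5476  0.4044] psi=17.7 shift now [ 336.7 -183.6   44.5] after turn [ 172.  -342.8   44.5] turn 34.7 tilt [-0.     -0.0008] F=[ 0.9 -0.6 -0.1] q=[ 1.22  0.71 -0.03  1.48  0.02  0.95 -0.08]
```

>>> {"name": "carry_out", "arguments": {
  "hand": [0.6,0.6,0.6,0.6,0.6,0.6,0.6,0.6],
  "xyz": [
    [48,-26,6],
    [48,-26,6],
    [48,-26,6],
    [48,-26,6],
    [48,-26,6],
    [48,-26,6],
    [48,-26,6],
    [0,0,0]
  ],
  "turn": [0,0,0,0,0,0,0,10]
}}

```text
time_s: 1.15
ee_pos: [0.4421, -0.2688, 0.362]
tcp_rot: [0.998, 0.069, 0.0, -0.001]
wrist_force: [-0.1, -0.8, 0.2]
opening: 0.0514
grasp_force: 0.0
```

>>> {"name": "carry_out", "arguments": {
  "hand": [0.6,0.6,0.6,0.6,0.6],
  "xyz": [
    [0,0,0],
    [0,0,0],
    [0,0,0],
    [0,0,0],
    [0,0,0]
  ],
  "turn": [10,10,5,0,0]
}}

```text
time_s: 1.78
ee_pos: [0.4398, -0.2719, 0.3626]
tcp_rot: [0.989, -0.149, -0.0, -0.0]
wrist_force: [0.2, -0.1, 0.6]
opening: 0.0515
grasp_force: 0.0
```

```bash
python3 -c "
from h import *
plan(.422,-.273,.36,-17)
c=shot('wrist','w1')"
```

```text
t=1.77 pos=[ 0.4398 -0.2719  0.3626] psi=-17.1 shift now [-16.7   6.3   2.6] after turn [-16.7   6.3   2.6] turn -0.1 tilt [-0.0001 -0.0001] F=[ 0.2 -0.1  0.6] q=[ 0.37  0.69  0.23  1.76 -0.22  0.72 -1.16]
```

View pics/w1.png

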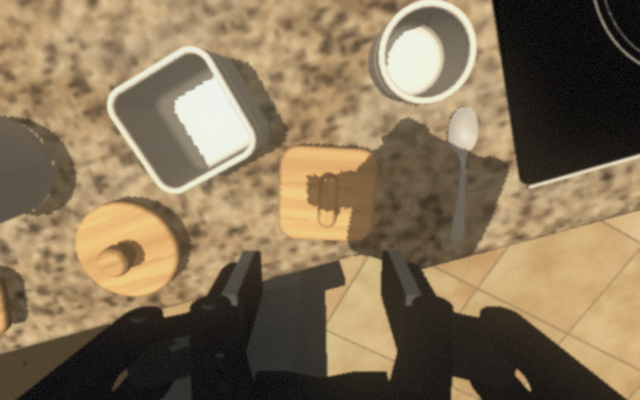

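The w1 view shows the square lid plate at x 279–378, y 145–241 with its bar upright at (327,200). The square canister rim has corners near (108,103), (190,47), (258,150) and (172,192). The small canister rim spans x 376–477, y −1–100, and the large lid's knob is at (114,262). I overlay the estimates to check them.

```bash
cat >> h.py <<'E'
def inter(a,b,c,d):
    l=np.cross(np.cross([*a,1],[*b,1]),np.cross([*c,1],[*d,1])); return l[:2]/l[2]
def quad(c,edges,z):
    """edges: 4 image segments in order; returns centre, yaw of edge0, sides (mm)"""
    P=[inter(*edges[i],*edges[(i+1)%4]) for i in range(4)]; W=np.array([atz(c,p,z)[:2] for p in P])
    d=[W[(i+1)%4]-W[i] for i in range(4)]
    return W.mean(0).round(4),[round(float(np.degrees(np.arctan2(v[1],v[0]))),1) for v in d],[round(float(np.linalg.norm(v))*1000,1) for v in d],inter(P[0],P[2],P[1],P[3])
def outline(x,y,z,kind,yaw=0,a=0,b=0):
    if kind=='c': th=np.linspace(0,2*np.pi,60); p=np.c_[a/2*np.cos(th),a/2*np.sin(th)]
    else: p=np.array([[-a,-b],[a,-b],[a,b],[-a,b],[-a,-b]])/2
    k=np.radians(yaw); p=p@np.array([[np.cos(k),np.sin(k)],[-np.sin(k),np.cos(k)]])
    return np.c_[p[:,0]+x,p[:,1]+y,np.full(len(p),z)]
def draw(c,items,fn,s=1,box=None):
    m=c['pixels'].copy(); x0,y0,x1,y1=box or (0,0,640,400); m=cv2.resize(m[y0:y1,x0:x1],None,fx=s,fy=s,interpolation=cv2.INTER_CUBIC)
    for it in items:
        q=np.array([(proj(c,X)-[x0,y0]+.5)*s for X in outline(*it)]); cv2.polylines(m,[q.astype(int).reshape(-1,1,2)],False,(0,0,255),1,cv2.LINE_AA)
    cv2.imwrite(f'pics/{fn}.png',m)
E
python3 - <<'E'
from h import *
c=load('w1');T=load('top0')
q=quad(c,[((112,92),(180,50)),((203,52),(257,138)),((250,160),(182,190)),((163,187),(112,118))],.076);print('sqC',q)
print(tri([(c,q[3]),(T,(393,209.7))]))
l=quad(c,[((290,145),(366,146)),((378,158),(376,230)),((366,241),(290,239)),((279,228),(282,155))],.024);print('sqL',l)
print(tri([(c,l[3]),(T,(416,242.4))]))
print('bar',atz(c,(327,199.5),.05),atz(c,(327,226),.05),atz(c,(327,173),.05))
s=np.array((427,50));print('smC',atz(c,s,.066),tri([(c,s),(T,(450.7,212.4))]))
k=np.array((115,262));print('lrL knob',atz(c,k,.048))
sm=atz(c,s,.066);b=atz(c,(327,199.5),.05);kk=atz(c,k,.048)
draw(c,[(*q[0],.076,'r',q[1][0],84,84) if 0 else (*q[0],.076,'r',q[1][0],.084,.084),(*l[0],.024,'r',l[1][0],.087,.087),(*l[0],.05,'r',-17,.044,.016),(*sm[:2],.066,'c',0,.068),(*kk[:2],.024,'c',0,.097),(*kk[:2],.046,'c',0,.028)],'w1o',2,(60,0,460,300))
E
```

```text
sqC (array([ 0.5161, -0.1943]), [-167.0, 96.4, 13.3, -78.8], [85.4, 79.5, 78.7, 79.4], array([181.13597917, 126.0339544 ]))
(array([ 0.51580824, -0.19195671,  0.07398794]), [np.float64(0.09832298701891548), np.float64(0.021474055024236157)])
sqL (array([ 0.4232, -0.2735]), [163.9, 71.2, -21.3, -107.9], [87.8, 89.6, 86.5, 81.8], array([328.4342239, 192.4401866]))
(array([ 0.42287213, -0.27318526,  0.01509241]), [np.float64(0.11938341729487552), np.float64(0.036128983059110886)])
bar [ 0.4269512  -0.27255435  0.05      ] [ 0.40486295 -0.26586009  0.05      ] [ 0.44808077 -0.27895807  0.05      ]
smC [ 0.51361051 -0.36998344  0.066     ] (array([ 0.51403536, -0.37641723,  0.04373758]), [np.float64(0.11368071642011597), np.float64(0.028175879401802124)])
lrL knob [ 0.42640337 -0.08048633  0.048     ]
```

View pics/w1o.png

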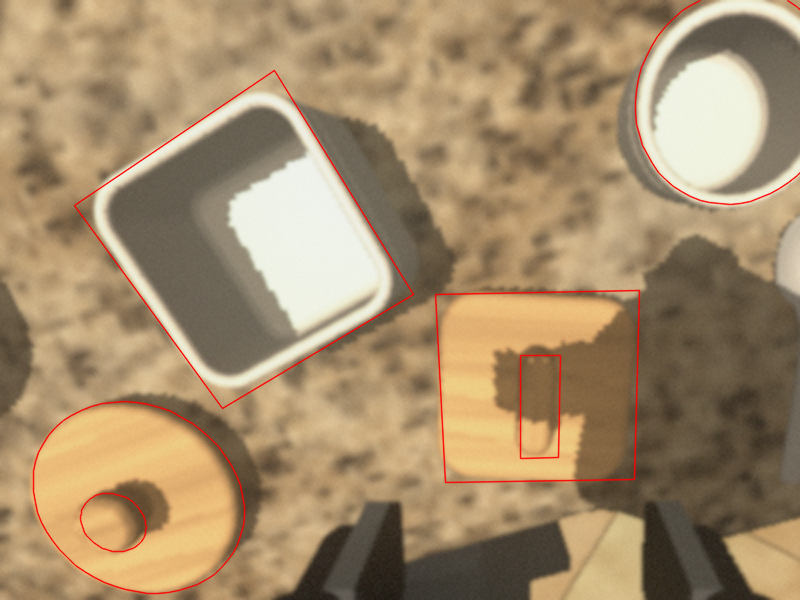

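```bash
python3 -c "
from h import *
plan(.4235,-.2733,.203,-17)"
```

```text
t=1.82 pos=[ 0.4398 -0.2719  0.3627] psi=-17.2 shift now [-15.1   6.2 159.7] after turn [-15.2   6.1 159.7] turn -0.2 tilt [-0.0001 -0.0002] F=[-0.4  0.2 -0.2] q=[ 0.37  0.69  0.23  1.76 -0.22  0.72 -1.16]
```

>>> {"name": "carry_out", "arguments": {
  "hand": [0.6,0.6,0.6,0.6,0.6,0.6],
  "xyz": [
    [-15,6,20],
    [0,0,40],
    [0,0,40],
    [0,0,35],
    [0,0,25],
    [0,0,0]
  ],
  "turn": [0,0,0,0,0,0]
}}

```text
time_s: 2.58
ee_pos: [0.4234, -0.2731, 0.2017]
tcp_rot: [0.989, -0.15, -0.001, -0.001]
wrist_force: [0.5, 0.1, 0.4]
opening: 0.051
grasp_force: 0.0
```

```bash
python3 -c "
from h import *
plan(.4235,-.2733,.203,-17)
c=shot('wrist','w2')"
```

```text
t=2.58 pos=[ 0.4234 -0.2731  0.2017] psi=-17.2 shift now [ 0.2  0.1 -1.3] after turn [ 0.2  0.1 -1.3] turn -0.2 tilt [-0.0023 -0.0009] F=[0.5 0.1 0.4] q=[ 0.46  0.95  0.1   1.92 -0.29  0.29 -1.08]
```

View pics/w2.png

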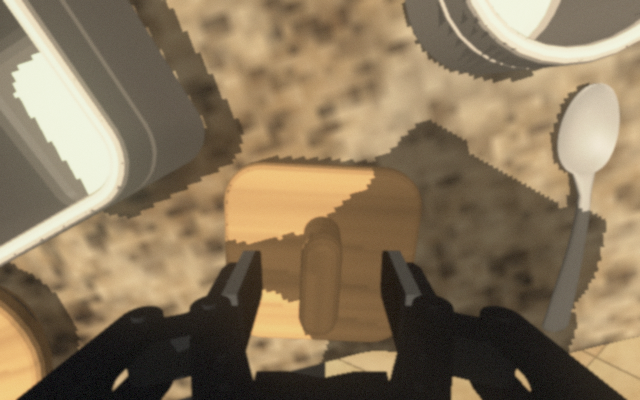

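The bar stands upright at (320,280), midway between the pads at x 250 and 395, so I close on it.

>>> {"name": "carry_out", "arguments": {
  "hand": [0,0,0,0,0,0],
  "xyz": [
    [0,0,-1],
    [0,0,0],
    [0,0,0],
    [0,0,0],
    [0,0,0],
    [0,0,0]
  ],
  "turn": [0,0,0,0,0,0]
}}

```text
time_s: 3.38
ee_pos: [0.4239, -0.2732, 0.2048]
tcp_rot: [0.989, -0.15, 0.001, 0.0]
wrist_force: [-1.9, 2.2, 15.2]
opening: 0.0144
grasp_force: 58.7
```

>>> {"name": "carry_out", "arguments": {
  "hand": [0,0,0,0,0],
  "xyz": [
    [0,0,-5],
    [0,0,-25],
    [0,0,-35],
    [0,0,-35],
    [0,0,-20]
  ],
  "turn": [0,0,0,0,0]
}}

```text
time_s: 4.0
ee_pos: [0.4237, -0.2731, 0.3257]
tcp_rot: [0.989, -0.15, 0.001, 0.0]
wrist_force: [-1.5, -0.1, -1.8]
opening: 0.0141
grasp_force: 59.2
```

```bash
python3 -c "
from h import *
plan(.516,-.194,.265,12)
print(r.get_state()['opening'],r.get_state()['grasp_force'])"
```

```text
t=4.00 pos=[ 0.4237 -0.2731  0.3257] psi=-17.2 shift now [  64.6 -102.9   60.8] after turn [106.7 -58.2  60.8] turn -29.2 tilt [0.0017 0.0003] F=[-1.5 -0.1 -1.8] q=[ 0.4   0.73  0.2   1.84 -0.25  0.59 -1.12]
0.01405031935946225 59.20383878052235
```

>>> {"name": "carry_out", "arguments": {
  "hand": [0,0,0,0,0,0,0,0],
  "xyz": [
    [16,-26,0],
    [16,-26,0],
    [16,-26,0],
    [16,-25,0],
    [0,0,0],
    [0,0,0],
    [0,0,15],
    [0,0,15]
  ],
  "turn": [0,0,0,0,-10,-10,-9,0]
}}

```text
time_s: 5.0
ee_pos: [0.5152, -0.1939, 0.2936]
tcp_rot: [0.995, 0.102, 0.0, -0.0]
wrist_force: [-0.3, 0.3, -1.4]
opening: 0.0141
grasp_force: 59.2
```

Run:
```python
from h import *
plan(.516,-.194,.267,12)
c=shot('wrist','w3')
draw(c,[(.516,-.194,.076,'r',12,.084,.084),(*r.get_state()['ee_pos'][:2],r.get_state()['ee_pos'][2]-.205+.024,'r',12,.087,.087)],'w3o')
```

```text
t=5.00 pos=[ 0.5152 -0.1939  0.2936] psi=11.7 shift now [ 0.7  0.3 26.6] after turn [ 0.7  0.3 26.6] turn -0.3 tilt [ 0.0005 -0.0001] F=[-0.3  0.3 -1.4] q=[ 0.25  0.83  0.09  1.71 -0.12  0.61 -0.95]
```

View pics/w3o.png

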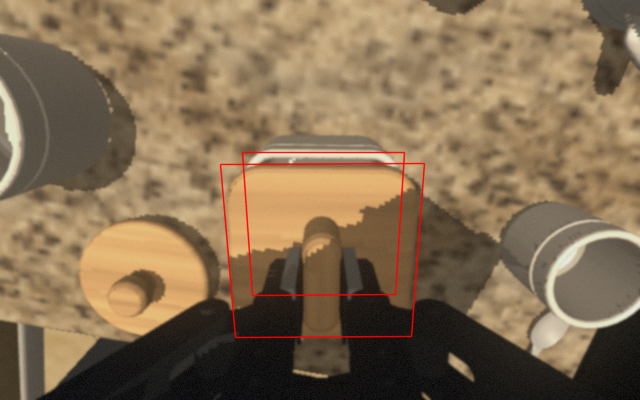

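The lid's far edge (y 165) and the canister's rim (y 152) match the overlay, and the sides are parallel. Lowering.

>>> {"name": "carry_out", "arguments": {
  "hand": [0,0,0,0],
  "xyz": [
    [1,0,10],
    [0,0,8],
    [0,0,6],
    [0,0,2]
  ],
  "turn": [0,0,0,0]
}}

```text
time_s: 5.55
ee_pos: [0.5164, -0.1935, 0.2674]
tcp_rot: [0.995, 0.102, -0.0, -0.0]
wrist_force: [-0.4, 0.4, -0.9]
opening: 0.0143
grasp_force: 59.2
```

>>> {"name": "carry_out", "arguments": {
  "hand": [0,0,0],
  "xyz": [
    [0,0,1],
    [0,0,1],
    [0,0,0]
  ],
  "turn": [0,0,0]
}}

```text
time_s: 5.92
ee_pos: [0.5163, -0.1935, 0.2668]
tcp_rot: [0.995, 0.102, 0.0, 0.0]
wrist_force: [-4.6, 2.6, 18.3]
opening: 0.0144
grasp_force: 61.7
```

>>> {"name": "carry_out", "arguments": {
  "hand": [0.2,0.5,0.5,0.5,0.5,0.5,0.5,0.5],
  "xyz": [
    [0,0,-1],
    [0,0,0],
    [0,0,0],
    [0,0,-10],
    [0,0,-30],
    [0,0,-30],
    [0,0,-20],
    [0,0,0]
  ],
  "turn": [0,0,0,0,0,0,0,0]
}}

```text
time_s: 6.92
ee_pos: [0.5165, -0.1936, 0.3583]
tcp_rot: [0.995, 0.102, 0.001, 0.0]
wrist_force: [-0.2, 0.2, -0.4]
opening: 0.0428
grasp_force: 0.0
```

```bash
python3 -c "
from h import *
plan(.45,-.05,.36,0)"
```

```text
t=6.92 pos=[ 0.5165 -0.1936  0.3583] psi=11.7 shift now [ -35.8 -154.1   -1.9] after turn [ -66.4 -143.6   -1.9] turn 11.7 tilt [0.0023 0.0012] F=[-0.2  0.2 -0.4] q=[ 0.24  0.73  0.11  1.64 -0.11  0.77 -0.96]
```

>>> {"name": "carry_out", "arguments": {
  "hand": [0.6,0.6,0.6,0.6,0.6],
  "xyz": [
    [0,0,0],
    [-22,-48,0],
    [-22,-48,0],
    [-22,-48,0],
    [0,0,0]
  ],
  "turn": [10,0,0,0,0]
}}

```text
time_s: 7.55
ee_pos: [0.4449, -0.0489, 0.3566]
tcp_rot: [1.0, 0.017, -0.001, -0.001]
wrist_force: [1.6, -0.5, -0.1]
opening: 0.051
grasp_force: 0.0
```

Run:
```python
from h import *
plan(.426,-.0795,.207)
c=shot('wrist','w4')
draw(c,[(.516,-.194,.086,'r',12,.087,.087),(.426,-.0795,.024,'c',0,.097),(.426,-.0795,.046,'c',0,.028),(.5263,.0086,.085,'c',0,.094)],'w4o')
```

```text
t=7.55 pos=[ 0.4449 -0.0489  0.3566] psi=2.0 shift now [-19.8  30.1 149.5] after turn [-19.8  30.1 149.5] turn 0.0 tilt [-0.0016 -0.0013] F=[ 1.6 -0.5 -0.1] q=[-0.07  0.62  0.18  2.   -0.21  0.55 -1.28]
```

View pics/w4o.png

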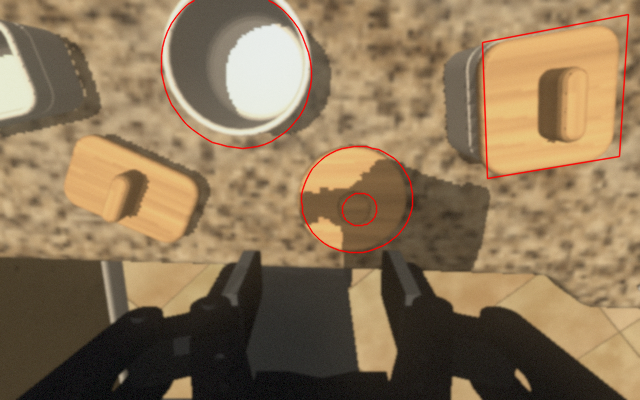

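The square lid sits level on its canister at (555,100). The large lid's knob is at (359,210), as predicted. The large canister's near rim is at y≈138 against the overlay's 148, so it stands a few mm farther out. I go down on the large lid.

>>> {"name": "carry_out", "arguments": {
  "hand": [0.6,0.6,0.6,0.6,0.6,0.6],
  "xyz": [
    [-20,30,10],
    [0,0,45],
    [0,0,40],
    [0,0,35],
    [0,0,19],
    [0,0,0]
  ],
  "turn": [0,0,0,0,0,0]
}}

```text
time_s: 8.35
ee_pos: [0.4268, -0.083, 0.2066]
tcp_rot: [1.0, 0.015, -0.001, -0.0]
wrist_force: [0.7, -0.0, 0.1]
opening: 0.0512
grasp_force: 0.0
```

Run:
```python
from h import *
from scipy.optimize import least_squares
plan(.426,-.0795,.207)
c=load('w4')
# white rim outer edge: along columns from below, first bright pixel
g=cv2.cvtColor(c['pixels'],cv2.COLOR_BGR2HSV); m=((g[...,1]<50)&(g[...,2]>150)).astype(np.uint8)
pts=[]
cen=np.array([237.,68.])
for a in np.radians(np.arange(-10,191,5)):
    d=np.array([np.cos(a),np.sin(a)])
    for R in np.arange(90,55,-.5):
        p=cen+R*d
        u,v=p.round().astype(int)
        if 0<=v<400 and m[v,u]: pts.append(p);break
pts=np.array(pts)
def f(x,z=.085):
    W=np.array([atz(c,p,z)[:2] for p in pts]); return np.hypot(*(W-x[:2]).T)-.047
s=least_squares(f,[.53,.008],loss='soft_l1',f_scale=.001); print(s.x,(f(s.x)*1000).round(1))
c2=shot('wrist','w5'); cv2.imwrite('pics/w5.png',c2['pixels'][150:400,150:500])
```

```text
t=8.35 pos=[ 0.4268 -0.083   0.2066] psi=1.7 shift now [-0.7 -3.5 -0.4] after turn [-0.7 -3.5 -0.4] turn 0.0 tilt [-0.0021 -0.0003] F=[ 0.7 -0.   0.1] q=[ 0.1   0.91  0.03  2.15 -0.26  0.08 -1.16]
[0.53530925 0.00833936] [-1.3 -1.4 -1.2 -1.1 -0.7 -0.6 -0.6 -0.6 -0.7 -0.1 -0.4  0.4  0.4  0.
  0.3  0.5  0.1  0.4 -0.   0.2  0.4 -0.   0.5  0.3  0.   0.4 -0.  -0.1
  0.1 -0.2 -0.2 -0.2 -0.  -0.6 -0.6 -0.7 -0.8 -1.1 -0.7 -1.1 -1.6]
```

View pics/w5.png

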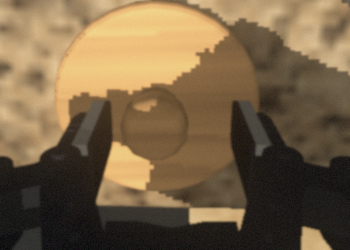

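Run:
```python
from h import *
c=load('w5')
for p in [(304,272),(272,272),(336,272),(304,238),(304,308)]: print(p,atz(c,p,.048).round(4))
plan(.426,-.077,.207)
T=load('top0');S=load('scene0')
for x,y in [(.5353,.0083),(.5263,.0086)]:
  print([proj(T,q).round(1).tolist() for q in [(x-.047,y,.085),(x+.047,y,.085)]],[proj(S,q).round(1).tolist() for q in [(x-.047,y,.085),(x+.047,y,.085)]])
draw(T,[(.534,.0083,.085,'c',0,.094),(.516,-.194,.076,'r',12,.084,.084)],'to',4,(290,180,430,240))
draw(S,[(.534,.0083,.085,'c',0,.094),(.516,-.194,.076,'r',12,.084,.084)],'so',4,(310,165,450,250))
a,b=cv2.imread('pics/to.png'),cv2.imread('pics/so.png'); cv2.imwrite('pics/tso.png',np.vstack([a,b]))
```

```text
(304, 272) [ 0.431  -0.0753  0.048 ]
(272, 272) [ 0.4306 -0.0628  0.048 ]
(336, 272) [ 0.4313 -0.0879  0.048 ]
(304, 238) [ 0.4454 -0.0751  0.048 ]
(304, 308) [ 0.4147 -0.0756  0.048 ]
t=8.40 pos=[ 0.4269 -0.0829  0.2075] psi=1.7 shift now [-0.7 -5.9  0.5] after turn [-0.7 -5.9  0.5] turn 0.0 tilt [-0.0009 -0.    ] F=[ 0.1  0.1 -0.1] q=[ 0.1   0.91  0.03  2.15 -0.26  0.08 -1.16]
[[326.4, 217.7], [326.6, 186.7]] [[343.5, 208.9], [335.5, 184.4]]
[[326.3, 220.7], [326.4, 189.6]] [[344.2, 211.3], [336.2, 186.7]]
```

View pics/tso.png

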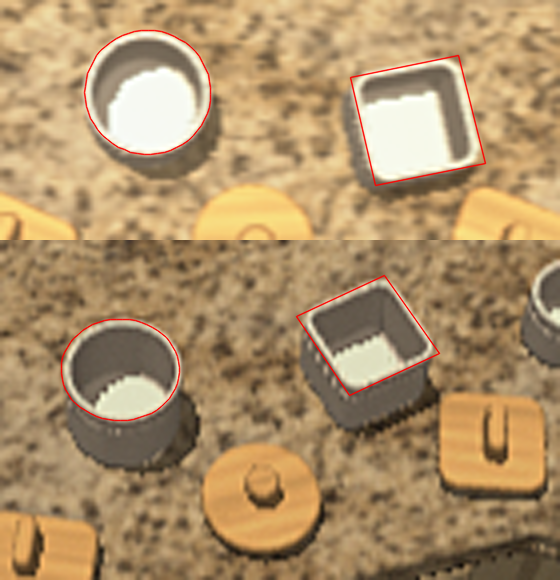

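The overlay at (0.534, 0.008) fits the large canister's rim in both the top and scene views, and the square rim fits too. I refine the remaining lids numerically by silhouette.

```bash
cat > fit.py <<'E'
from h import *
from scipy.optimize import minimize
T=load('top0');S=load('scene0')
def mask(c,X,rad):
    h=cv2.cvtColor(c['pixels'],cv2.COLOR_BGR2HSV); m=((h[...,0]>8)&(h[...,0]<24)&(h[...,1]>105)&(h[...,2]>120)).astype(np.uint8)
    p=proj(c,X); yy,xx=np.mgrid[:400,:640]; m[np.hypot(xx-p[0],yy-p[1])>rad]=0
    m=cv2.morphologyEx(m,cv2.MORPH_OPEN,np.ones((3,3)))
    n,l,st,_=cv2.connectedComponentsWithStats(m); b=1+np.argmax(st[1:,4]); k,_=cv2.findContours((l==b).astype(np.uint8),0,2); return k[0][:,0].astype(float)
K=8
def fit(name,kind,x,y,yaw,a,b,views,rad):
    obs=[]
    for c in views:
        h=cv2.convexHull(mask(c,(x,y,.02),rad).astype(np.float32))[:,0]; o=h.min(0)-5; m=np.zeros(np.r_[(np.ptp(h,axis=0)+10)[::-1]*K].astype(int),np.uint8)
        cv2.fillPoly(m,[((h-o+.0)*K).astype(int)],1); obs.append((c,o,m))
    def cost(p):
        s=0
        for c,o,m in obs:
            W=np.vstack([outline(p[0],p[1],z,kind,p[2],a,b) for z in (.014,.024)]); q=np.array([proj(c,w) for w in W])
            h=cv2.convexHull(((q-o)*K).astype(np.float32)); n=np.zeros_like(m); cv2.fillConvexPoly(n,h.astype(int),1); s+=(n!=m).sum()/m.sum()
        return s
    r_=minimize(cost,[x,y,yaw],method='Nelder-Mead',options=dict(initial_simplex=[[x,y,yaw],[x+.005,y,yaw],[x,y+.005,yaw],[x,y,yaw+5]]))
    print(name,r_.x.round(4),round(r_.fun,3))
for n,v in (('T',[T]),('S',[S]),('TS',[T,S])):
    fit('lrL'+n,'c',.4245,-.077,0,.097,0,v,30); fit('smL'+n,'c',.4225,.2965,0,.071,0,v,25); fit('obL'+n,'r',.425,.116,-22,.069,.111,v,32)
c=load('w5')
print([atz(c,p,.024).round(4)[:2].tolist() for p in [(205,238),(410,238),(300,150)]])
E
python3 fit.py
```

```text
lrLT [ 0.3951 -0.0688  8.0713] 0.541
smLT [ 0.4234  0.3007 -0.955 ] 0.033
obLT [  0.4268   0.1184 -23.287 ] 0.068
lrLS [ 0.4269 -0.0806  5.58  ] 0.053
smLS [ 0.4267  0.2993 -6.3951] 0.34
obLS [  0.4289   0.1164 -23.4264] 0.115
lrLTS [ 0.4262 -0.0799  3.8339] 0.61
smLTS [ 0.4243  0.3002 -4.0916] 0.424
obLTS [  0.4274   0.1173 -22.9472] 0.208
[[0.4339, -0.0294], [0.4365, -0.1221], [0.475, -0.0719]]
```

>>> {"name": "carry_out", "arguments": {
  "hand": [0.6,0.6,0.3,0,0,0,0,0],
  "xyz": [
    [1,-6,0],
    [0,0,0],
    [0,0,0],
    [0,0,0],
    [0,0,0],
    [0,0,0],
    [0,0,0],
    [0,0,-5]
  ],
  "turn": [0,0,0,0,0,0,0,0]
}}

```text
time_s: 9.4
ee_pos: [0.4277, -0.0763, 0.2129]
tcp_rot: [1.0, 0.015, -0.0, -0.0]
wrist_force: [0.2, 0.9, -1.4]
opening: 0.025
grasp_force: 59.4
```

>>> {"name": "carry_out", "arguments": {
  "hand": [0,0,0,0,0,0],
  "xyz": [
    [0,0,-25],
    [0,0,-40],
    [0,0,-40],
    [0,0,-10],
    [0,0,0],
    [0,0,0]
  ],
  "turn": [0,0,0,0,0,0]
}}

```text
time_s: 10.15
ee_pos: [0.4276, -0.0762, 0.3268]
tcp_rot: [1.0, 0.015, -0.001, -0.0]
wrist_force: [-0.2, -0.4, 0.5]
opening: 0.0247
grasp_force: 59.4
```

```bash
python3 -c "
from h import *
plan(.5335,.008,.31)
c=shot('wrist','w6')"
```

```text
t=10.15 pos=[ 0.4276 -0.0762  0.3268] psi=1.7 shift now [108.4 -80.9  16.6] after turn [108.4 -80.9  16.6] turn 0.0 tilt [-0.0015 -0.0003] F=[-0.2 -0.4  0.5] q=[ 0.01  0.66  0.15  2.08 -0.23  0.42 -1.2 ]
```

>>> {"name": "carry_out", "arguments": {
  "hand": [0,0,0,0,0],
  "xyz": [
    [27,-20,0],
    [27,-20,0],
    [27,-20,0],
    [27,-20,10],
    [0,-1,0]
  ],
  "turn": [0,0,0,0,0]
}}

```text
time_s: 10.82
ee_pos: [0.534, 0.0096, 0.3158]
tcp_rot: [1.0, 0.016, -0.001, -0.0]
wrist_force: [0.2, -0.2, -0.4]
opening: 0.0244
grasp_force: 59.4
```

Run:
```python
from h import *
plan(.534,.008,.2785)
c=shot('wrist','w7'); p=r.get_state()['ee_pos']
draw(c,[(.534,.008,.085,'c',0,.094),(p[0],p[1],p[2]-.2075+.024,'c',0,.097),(.51,.212,.06,'r',-76+90,.066,.108),(.4274,.117,.024,'r',-23,.069,.111)],'w7o')
```

```text
t=10.82 pos=[0.534  0.0096 0.3158] psi=1.9 shift now [ 0.1  1.6 37.3] after turn [ 0.1  1.6 37.3] turn 0.0 tilt [-0.0019 -0.0005] F=[ 0.2 -0.2 -0.4] q=[-0.19  0.79  0.21  1.75 -0.26  0.64 -1.37]
```

View pics/w7o.png

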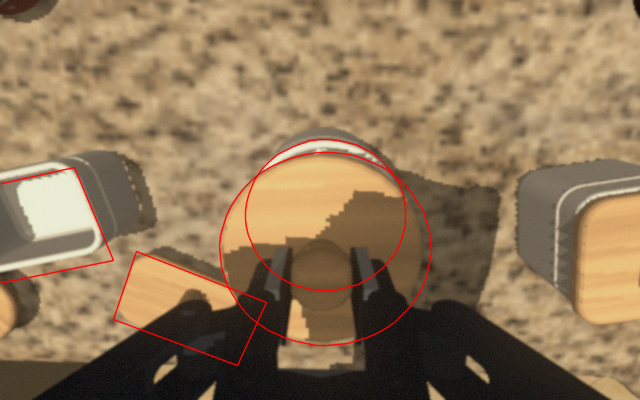

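The lid hangs level and its outline matches the overlay within 3 px. The rim's far edge is at y 139, as predicted. Lowering.

>>> {"name": "carry_out", "arguments": {
  "hand": [0,0,0,0,0,0],
  "xyz": [
    [0,2,12],
    [0,0,10],
    [0,0,8],
    [0,0,5],
    [0,0,2],
    [0,0,0]
  ],
  "turn": [0,0,0,0,0,0]
}}

```text
time_s: 11.62
ee_pos: [0.5333, 0.0061, 0.2808]
tcp_rot: [1.0, 0.015, 0.0, -0.0]
wrist_force: [0.3, -0.1, -1.0]
opening: 0.0246
grasp_force: 59.3
```

>>> {"name": "carry_out", "arguments": {
  "hand": [0,0,0],
  "xyz": [
    [0,0,1],
    [0,0,1],
    [0,0,0]
  ],
  "turn": [0,0,0]
}}

```text
time_s: 12.0
ee_pos: [0.5334, 0.0061, 0.2793]
tcp_rot: [1.0, 0.015, 0.001, -0.0]
wrist_force: [-1.1, 1.7, 12.5]
opening: 0.0248
grasp_force: 60.6
```

>>> {"name": "carry_out", "arguments": {
  "hand": [0.2,0.5,0.6,0.6,0.6,0.6,0.6,0.6],
  "xyz": [
    [0,0,0],
    [0,0,0],
    [0,0,0],
    [0,0,-10],
    [0,0,-30],
    [0,0,-30],
    [0,0,-10],
    [0,0,0]
  ],
  "turn": [0,0,0,0,0,0,0,0]
}}

```text
time_s: 13.0
ee_pos: [0.5332, 0.0061, 0.359]
tcp_rot: [1.0, 0.015, 0.0, -0.0]
wrist_force: [-1.1, -0.6, -0.3]
opening: 0.0509
grasp_force: 0.0
```

```bash
python3 -c "
from h import *
plan(.45,.15,.36,-22)"
```

```text
t=13.00 pos=[0.5332 0.0061 0.359 ] psi=1.8 shift now [ -78.8 -146.4   -1. ] after turn [-131.1 -102.2   -1. ] turn 23.8 tilt [ 0.0007 -0.0002] F=[-1.1 -0.6 -0.3] q=[-0.2   0.72  0.24  1.71 -0.24  0.74 -1.38]
```

>>> {"name": "carry_out", "arguments": {
  "hand": [0.6,0.6,0.6,0.6,0.6,0.6,0.6],
  "xyz": [
    [-20,-37,0],
    [-20,-37,0],
    [-20,-37,0],
    [-20,-37,0],
    [0,0,0],
    [0,0,0],
    [0,0,0]
  ],
  "turn": [0,0,0,8,8,8,0]
}}

```text
time_s: 13.88
ee_pos: [0.4486, 0.1517, 0.358]
tcp_rot: [0.981, -0.192, -0.0, 0.001]
wrist_force: [0.1, 1.1, 0.4]
opening: 0.0514
grasp_force: 0.0
```

Run:
```python
from h import *
plan(.4275,.117,.207,-23)
c=shot('wrist','w8')
draw(c,[(.516,.212,.06,'r',14,.066,.108),(.4274,.117,.024,'r',-23,.069,.111),(.4274,.117,.05,'r',-23,.044,.016),(.534,.0075,.095,'c',0,.097),(.4245,.299,.024,'c',0,.071)],'w8o')
```

```text
t=13.88 pos=[0.4486 0.1517 0.358 ] psi=-22.2 shift now [ -6.3  39.9 151. ] after turn [ -5.8  40.  151. ] turn 0.8 tilt [-0.0007  0.0013] F=[0.1 1.1 0.4] q=[-0.62  0.67  0.4   1.91 -0.42  0.64 -1.92]
```

View pics/w8o.png

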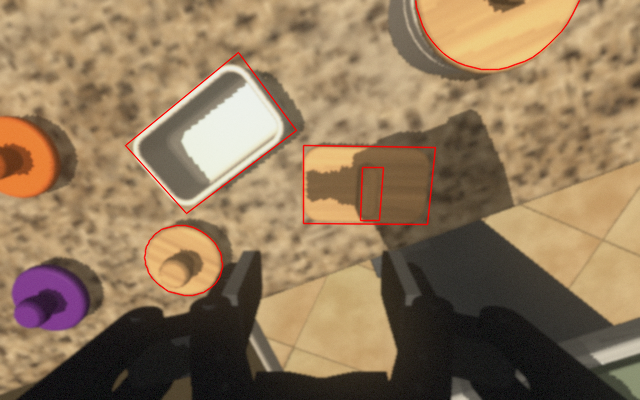

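The overlays agree: the large lid is seated level, and the oblong lid (center 368,185) and small lid (183,260) match. The oblong canister's rim is about 2 px off, so I fit it numerically.

>>> {"name": "carry_out", "arguments": {
  "hand": [0.6,0.6,0.6,0.6,0.6,0.6,0.6],
  "xyz": [
    [-6,40,0],
    [0,0,40],
    [0,0,40],
    [0,0,35],
    [0,0,25],
    [0,0,10],
    [0,0,0]
  ],
  "turn": [1,0,0,0,0,0,0]
}}

```text
time_s: 14.8
ee_pos: [0.4281, 0.1167, 0.2087]
tcp_rot: [0.98, -0.201, -0.0, -0.0]
wrist_force: [0.5, 0.0, 0.5]
opening: 0.0514
grasp_force: 0.0
```

Run:
```python
from h import *
from scipy.optimize import least_squares
plan(.4275,.117,.207,-23)
c=load('w8'); g=cv2.cvtColor(c['pixels'],cv2.COLOR_BGR2HSV); m=((g[...,1]<50)&(g[...,2]>150))
cen=np.array([211.,134.]); pts=[]
for a in np.radians(np.arange(0,360,3)):
    d=np.array([np.cos(a),np.sin(a)])
    for R in np.arange(95,25,-.5):
        u,v=(cen+R*d).round().astype(int)
        if m[v,u]: pts.append(cen+R*d);break
W=np.array([atz(c,p,.06)[:2] for p in pts])
def f(p):
    k=np.radians(p[2]); q=(W-p[:2])@np.array([[np.cos(k),-np.sin(k)],[np.sin(k),np.cos(k)]]); rc=.014
    e=np.abs(q)-np.array([.033,.054])+rc+.0008
    return np.hypot(*np.maximum(e,0).T)+np.minimum(e.max(1),0)-rc
s=least_squares(f,[.516,.212,14],x_scale=[.01,.01,5],loss='soft_l1',f_scale=.0005); print(s.x.round(4),np.abs(f(s.x)).mean()*1000,len(pts))
c2=shot('wrist','w9')
for n,it in (('bar',(.4275,.117,.05,'r',-23,.044,.016)),): print([proj(c2,X).round().tolist() for X in outline(*it)])
cv2.imwrite('pics/w9.png',c2['pixels'][130:400,150:500])
```

```text
t=14.80 pos=[0.4281 0.1167 0.2087] psi=-23.2 shift now [-0.7 -0.1  1.7] after turn [-0.7 -0.1  1.7] turn -0.2 tilt [-0.0007  0.    ] F=[0.5 0.  0.5] q=[-0.39  0.92  0.09  2.12 -0.58  0.13 -1.73]
[ 0.5162  0.2146 13.7051] 0.5322535894179604 120
[[341.0, 331.0], [343.0, 232.0], [300.0, 232.0], [303.0, 331.0], [341.0, 331.0]]
```

View pics/w9.png

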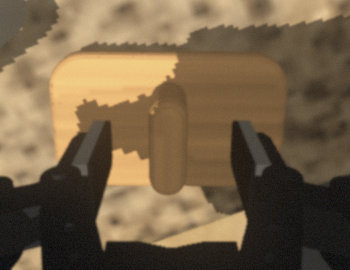

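The bar (318,282 in full-frame pixels) is centred between the pads and aligned, so I close and lift.

>>> {"name": "carry_out", "arguments": {
  "hand": [0.3,0,0,0,0,0,0,0],
  "xyz": [
    [0,0,1],
    [0,0,0],
    [0,0,0],
    [0,0,0],
    [0,0,0],
    [0,0,0],
    [0,0,-5],
    [0,0,-25]
  ],
  "turn": [0,0,0,0,0,0,0,0]
}}

```text
time_s: 15.85
ee_pos: [0.428, 0.1167, 0.2377]
tcp_rot: [0.979, -0.202, -0.001, 0.0]
wrist_force: [-0.1, -0.1, -0.7]
opening: 0.0135
grasp_force: 59.1
```

>>> {"name": "carry_out", "arguments": {
  "hand": [0,0,0,0],
  "xyz": [
    [0,0,-30],
    [0,0,-35],
    [0,0,-10],
    [0,0,0]
  ],
  "turn": [0,0,0,0]
}}

```text
time_s: 16.35
ee_pos: [0.428, 0.117, 0.313]
tcp_rot: [0.98, -0.201, 0.0, -0.0]
wrist_force: [-0.4, 0.4, -1.4]
opening: 0.0139
grasp_force: 59.2
```

```bash
python3 -c "
from h import *
plan(.516,.2145,.2545,13.7)"
```

```text
t=16.35 pos=[0.428 0.117 0.313] psi=-23.2 shift now [  42.4 -124.2   58.6] after turn [108.5 -73.9  58.6] turn -36.9 tilt [ 0.0006 -0.0007] F=[-0.4  0.4 -1.4] q=[-0.52  0.71  0.32  2.06 -0.5   0.44 -1.79]
```

>>> {"name": "carry_out", "arguments": {
  "hand": [0,0,0,0,0,0,0,0],
  "xyz": [
    [14,-41,0],
    [14,-41,0],
    [14,-42,0],
    [0,0,0],
    [0,0,0],
    [0,0,0],
    [0,0,0],
    [0,0,0]
  ],
  "turn": [0,0,0,-10,-10,-10,-7,0]
}}

```text
time_s: 17.35
ee_pos: [0.5156, 0.2139, 0.3117]
tcp_rot: [0.993, 0.119, -0.001, -0.0]
wrist_force: [-0.0, -0.6, -1.4]
opening: 0.0142
grasp_force: 59.2
```

```bash
cat > chk.py <<'E'
from h import *
# far edge of held lid and canister rim along image columns, against prediction
import sys
E
python3 -c "
from h import *
plan(.516,.2145,.2545,13.7)"
```

```text
t=17.35 pos=[0.5156 0.2139 0.3117] psi=13.7 shift now [ 0.6 -0.5 57.2] after turn [ 0.6 -0.5 57.2] turn -0.0 tilt [-0.0015 -0.0006] F=[-0.  -0.6 -1.4] q=[-0.57  0.82  0.24  1.66 -0.27  0.69 -1.53]
```

>>> {"name": "carry_out", "arguments": {
  "hand": [0,0,0,0,0,0,0,0],
  "xyz": [
    [1,0,15],
    [0,0,15],
    [0,0,10],
    [0,0,6],
    [0,0,6],
    [0,0,3],
    [0,0,1],
    [0,0,0]
  ],
  "turn": [0,0,0,0,0,0,0,0]
}}

```text
time_s: 18.35
ee_pos: [0.5167, 0.2144, 0.2569]
tcp_rot: [0.993, 0.12, 0.0, -0.0]
wrist_force: [-0.6, 0.4, -0.9]
opening: 0.0142
grasp_force: 59.2
```

>>> {"name": "carry_out", "arguments": {
  "hand": [0,0,0],
  "xyz": [
    [0,0,1],
    [0,0,1],
    [0,0,0]
  ],
  "turn": [0,0,0]
}}

```text
time_s: 18.73
ee_pos: [0.5166, 0.2144, 0.2547]
tcp_rot: [0.993, 0.12, -0.0, -0.0]
wrist_force: [0.7, 1.1, -0.0]
opening: 0.0146
grasp_force: 59.2
```

>>> {"name": "carry_out", "arguments": {
  "hand": [0,0,0],
  "xyz": [
    [0,0,1],
    [0,0,0],
    [0,0,0]
  ],
  "turn": [0,0,0]
}}

```text
time_s: 19.1
ee_pos: [0.5166, 0.2144, 0.2544]
tcp_rot: [0.993, 0.12, 0.0, -0.0]
wrist_force: [-3.7, -1.5, 15.5]
opening: 0.0138
grasp_force: 61.1
```

Seated at 0.2544, as predicted. Release, lift and go to the small lid.

>>> {"name": "carry_out", "arguments": {
  "hand": [0.2,0.5,0.6,0.6,0.6,0.6,0.6,0.6],
  "xyz": [
    [0,0,0],
    [0,0,0],
    [0,0,0],
    [0,0,-10],
    [0,0,-30],
    [0,0,-30],
    [0,0,-10],
    [0,0,0]
  ],
  "turn": [0,0,0,0,0,0,0,0]
}}

```text
time_s: 20.1
ee_pos: [0.5166, 0.2145, 0.3341]
tcp_rot: [0.993, 0.12, 0.0, -0.0]
wrist_force: [0.2, -0.4, 0.2]
opening: 0.051
grasp_force: 0.0
```

```bash
python3 -c "
from h import *
plan(.4245,.299,.207,25)"
```

```text
t=20.10 pos=[0.5166 0.2145 0.3341] psi=13.8 shift now [ -69.4 -104.   127. ] after turn [ -47.8 -115.5  127. ] turn -11.2 tilt [ 0.0007 -0.0003] F=[ 0.2 -0.4  0.2] q=[-0.58  0.79  0.25  1.64 -0.27  0.74 -1.53]
```

>>> {"name": "carry_out", "arguments": {
  "hand": [0.6,0.6,0.6,0.6,0.6,0.6,0.6,0.6],
  "xyz": [
    [-23,-35,0],
    [-23,-35,0],
    [-23,-34,0],
    [0,0,20],
    [0,0,30],
    [0,0,15],
    [0,0,0],
    [0,0,0]
  ],
  "turn": [0,0,0,0,0,0,0,0]
}}

```text
time_s: 21.1
ee_pos: [0.4251, 0.299, 0.2694]
tcp_rot: [0.993, 0.12, 0.0, -0.0]
wrist_force: [-0.2, -0.2, 0.7]
opening: 0.0516
grasp_force: 0.0
```

Run:
```python
from h import *
from scipy.optimize import least_squares
plan(.4245,.299,.207)
c=shot('wrist','w10'); g=cv2.cvtColor(c['pixels'],cv2.COLOR_BGR2HSV); print(proj(c,(.4245,.299,.024)),proj(c,(.4245,.299,.046)))
m=((g[...,0]>8)&(g[...,0]<24)&(g[...,1]>105)).astype(np.uint8)
m=cv2.morphologyEx(m,cv2.MORPH_OPEN,np.ones((5,5)))
cen=proj(c,(.4245,.299,.024)); pts=[]
for a in np.radians(np.arange(150,391,5)):
    d=np.array([np.cos(a),np.sin(a)])
    for R in np.arange(40,130,.5):
        u,v=(cen+R*d).round().astype(int)
        if not m[v,u]: pts.append(cen+R*d);break
W=np.array([atz(c,p,.022)[:2] for p in pts]); f=lambda x:np.hypot(*(W-x).T)-.0355
s=least_squares(f,[.4245,.299],loss='soft_l1',f_scale=.001);print(s.x,(f(s.x)*1000).round(1))
```

```text
t=21.10 pos=[0.4251 0.299  0.2694] psi=13.7 shift now [-0.6 -0.1 62.4] after turn [-0.6 -0.1 62.4] turn 0.0 tilt [ 0.0007 -0.0004] F=[-0.2 -0.2  0.7] q=[-0.79  0.85  0.22  1.84 -0.35  0.49 -1.67]
[322.43737224 213.57730519] [322.60491003 226.13697254]
[0.42436894 0.30090952] [ 0.3  0.2 -0.3 -0.3 -0.   0.6 -0.   0.1  0.2  0.1 -0.6 -0.3 -0.6 -0.3
 -0.2  0.2 -0.2  0.2  1.   0.3 -0.2  0.3 -0.4  0.1  0.2 -0.2  0.2  0.7
  0.2 -0.3  0.4 -0.1 -0.3 -0.8 -0.1 -0.3 -0.8 -0.   0.2  0.   1.4  1.3
 -0.3 -0.7 -0.2  0.1 -0.  -0.1  0.2]
```

The circle fit has residuals under 1 mm and puts the lid centre at (0.4244, 0.3009). Descend and grasp.

>>> {"name": "carry_out", "arguments": {
  "hand": [0.6,0.6,0.6,0.6,0.3,0,0,0],
  "xyz": [
    [-1,-2,25],
    [0,0,25],
    [0,0,11],
    [0,0,0],
    [0,0,0],
    [0,0,0],
    [0,0,0],
    [0,0,0]
  ],
  "turn": [0,0,0,0,0,0,0,0]
}}

```text
time_s: 22.15
ee_pos: [0.4237, 0.3008, 0.2088]
tcp_rot: [0.993, 0.12, 0.001, -0.0]
wrist_force: [-1.7, -1.1, 9.5]
opening: 0.0251
grasp_force: 58.4
```

>>> {"name": "carry_out", "arguments": {
  "hand": [0,0,0,0,0,0,0],
  "xyz": [
    [0,0,0],
    [0,0,-5],
    [0,0,-25],
    [0,0,-40],
    [0,0,-40],
    [0,0,-15],
    [0,0,0]
  ],
  "turn": [0,0,0,0,0,0,0]
}}

```text
time_s: 23.02
ee_pos: [0.4234, 0.3008, 0.3339]
tcp_rot: [0.993, 0.12, 0.001, -0.001]
wrist_force: [1.3, -0.0, -2.8]
opening: 0.0248
grasp_force: 59.1
```

```bash
python3 -c "
from h import *
print(r.get_state()['opening'],r.get_state()['grasp_force'])
plan(.43,-.02,.33)
plan(.5135,-.370,.33)"
```

```text
0.024802295694902818 59.066228369192686
t=23.02 pos=[0.4234 0.3008 0.3339] psi=13.8 shift now [-69.9 313.2   3.4] after turn [-69.9 313.2   3.4] turn 0.0 tilt [ 0.0018 -0.0011] F=[ 1.3 -0.  -2.8] q=[-0.83  0.75  0.28  1.78 -0.31  0.65 -1.7 ]
t=23.02 pos=[0.4234 0.3008 0.3339] psi=13.8 shift now [-72. 673.   3.] after turn [-72. 673.   3.] turn 0.0 tilt [ 0.0018 -0.0011] F=[ 1.3 -0.  -2.8] q=[-0.83  0.75  0.28  1.78 -0.31  0.65 -1.7 ]
```

>>> {"name": "carry_out", "arguments": {
  "hand": [0,0,0,0,0,0,0,0],
  "xyz": [
    [-4,34,-5],
    [-6,54,-5],
    [-6,54,0],
    [-6,54,0],
    [-6,54,0],
    [-6,54,0],
    [-6,54,0],
    [-6,54,0]
  ],
  "turn": [0,0,0,0,0,0,0,0]
}}

```text
time_s: 24.02
ee_pos: [0.4766, -0.1122, 0.342]
tcp_rot: [0.993, 0.12, -0.0, -0.0]
wrist_force: [1.3, 1.0, -0.9]
opening: 0.0246
grasp_force: 59.1
```

>>> {"name": "carry_out", "arguments": {
  "hand": [0,0,0,0,0,0],
  "xyz": [
    [-6,54,0],
    [-6,54,0],
    [-6,54,0],
    [-5,40,0],
    [0,0,0],
    [0,0,0]
  ],
  "turn": [0,0,0,0,0,0]
}}

```text
time_s: 24.78
ee_pos: [0.5023, -0.3115, 0.3419]
tcp_rot: [0.993, 0.12, -0.0, -0.001]
wrist_force: [0.0, 1.3, -0.3]
opening: 0.0248
grasp_force: 59.2
```

Run:
```python
from h import *
from scipy.optimize import least_squares
plan(.5135,-.370,.261)
# rim of the small canister from w1, top0, scene0
for fn,rng in (('w1',(20,60)),('top0',(5,16)),('scene0',(5,16))):
    c=load(fn); g=cv2.cvtColor(c['pixels'],cv2.COLOR_BGR2HSV); m=((g[...,1]<60)&(g[...,2]>140)); cen=proj(c,(.5135,-.37,.066)); pts=[]
    for a in np.radians(np.arange(0,360,5)):
        d=np.array([np.cos(a),np.sin(a)])
        for R in np.arange(rng[1],rng[0],-.25):
            u,v=(cen+R*d).round().astype(int)
            if 0<v<400 and m[v,u]: pts.append(cen+R*d);break
    W=np.array([atz(c,p,.066)[:2] for p in pts]); f=lambda x:np.hypot(*(W-x[:2]).T)-x[2]
    s=least_squares(f,[.5135,-.37,.034],loss='soft_l1',f_scale=.0005);print(fn,s.x.round(4),len(pts),np.abs(f(s.x)).mean()*1000)
```

```text
t=24.77 pos=[ 0.5023 -0.3115  0.3419] psi=13.8 shift now [-3.  59.6 80.8] after turn [-3.  59.6 80.8] turn 0.0 tilt [-0.0005 -0.0016] F=[ 0.   1.3 -0.3] q=[ 0.45  0.81  0.11  1.51 -0.11  0.83 -0.74]
w1 [ 0.5116 -0.3686  0.0336] 72 0.663614928699576
top0 [ 0.5112 -0.3689  0.0339] 72 0.9346092870526859
scene0 [ 0.5111 -0.3721  0.0336] 72 1.3259871705432982
```

Run:
```python
from h import *
from scipy.optimize import least_squares
c=shot('wrist','w11'); g=cv2.cvtColor(c['pixels'],cv2.COLOR_BGR2HSV); m=((g[...,1]<60)&(g[...,2]>140)); cen=proj(c,(.512,-.3695,.066)); pts=[]; print(cen)
for a in np.radians(np.arange(0,360,5)):
    d=np.array([np.cos(a),np.sin(a)])
    for R in np.arange(75,35,-.25):
        u,v=(cen+R*d).round().astype(int)
        if 0<v<400 and 0<u<640 and m[v,u]: pts.append(cen+R*d);break
W=np.array([atz(c,p,.066)[:2] for p in pts]); f=lambda x:np.hypot(*(W-x[:2]).T)-.0338
s=least_squares(f,[.512,-.3695],loss='soft_l1',f_scale=.0005);print(s.x.round(4),len(pts),(f(s.x)*1000).round(1))
plan(.512,-.3695,.261)
```

```text
[405.26486483 204.31870314]
[ 0.5131 -0.3681] 50 [ 0.8  0.7  0.8 -0.4  0.5 -0.  -0.2  0.7  0.2  0.8  0.6 -0.4  0.7  0.1
  0.5  0.4  0.5  0.7  0.2 23.9 -1.4 -4.6  2.3  3.4  8.9  7.8  7.8  6.
  6.8  6.3  5.4  3.5  3.9  1.2  0.1 -0.  -0.6 -1.  -1.1 -0.9 -0.9 -0.5
 -0.  -0.2 -0.1  0.1 -0.1  0.1  0.5  0.5]
t=24.82 pos=[ 0.5025 -0.3112  0.3422] psi=13.8 shift now [-4.6 59.  81.1] after turn [-4.6 59.  81.1] turn 0.0 tilt [-0.0003 -0.0013] F=[-0.7 -0.7 -1.5] q=[ 0.45  0.81  0.11  1.51 -0.11  0.83 -0.74]
```

>>> {"name": "carry_out", "arguments": {
  "hand": [0,0,0,0,0,0],
  "xyz": [
    [-2,29,0],
    [-2,29,0],
    [0,0,20],
    [0,0,20],
    [0,0,10],
    [0,0,0]
  ],
  "turn": [0,0,0,0,0,0]
}}

```text
time_s: 25.58
ee_pos: [0.5124, -0.3688, 0.2924]
tcp_rot: [0.993, 0.12, -0.0, -0.0]
wrist_force: [0.2, -1.1, -0.4]
opening: 0.0247
grasp_force: 59.2
```

Run:
```python
from h import *
plan(.5125,-.3687,.261)
c=shot('wrist','w12'); p=r.get_state()['ee_pos']
draw(c,[(.5125,-.3687,.066,'c',0,.068),(p[0],p[1],p[2]-.2088+.024,'c',0,.071)],'w12a')
c0=shot('scene','s2')
a=cv2.imread('pics/w12a.png')[60:400,130:530]; b=cv2.resize(c0['pixels'][165:277,235:485],None,fx=3,fy=3,interpolation=cv2.INTER_CUBIC)
a=cv2.resize(a,None,fx=.75,fy=.75)
cv2.imwrite('pics/m1.png',np.vstack([cv2.copyMakeBorder(a,0,0,0,750-a.shape[1],0),b])[:600])
```

```text
t=25.57 pos=[ 0.5124 -0.3688  0.2924] psi=13.8 shift now [ 0.1 -0.1 31.4] after turn [ 0.1 -0.1 31.4] turn 0.0 tilt [-0.0004 -0.0008] F=[ 0.2 -1.1 -0.4] q=[ 0.53  0.93  0.09  1.39 -0.1   0.83 -0.67]
```

View pics/m1.png

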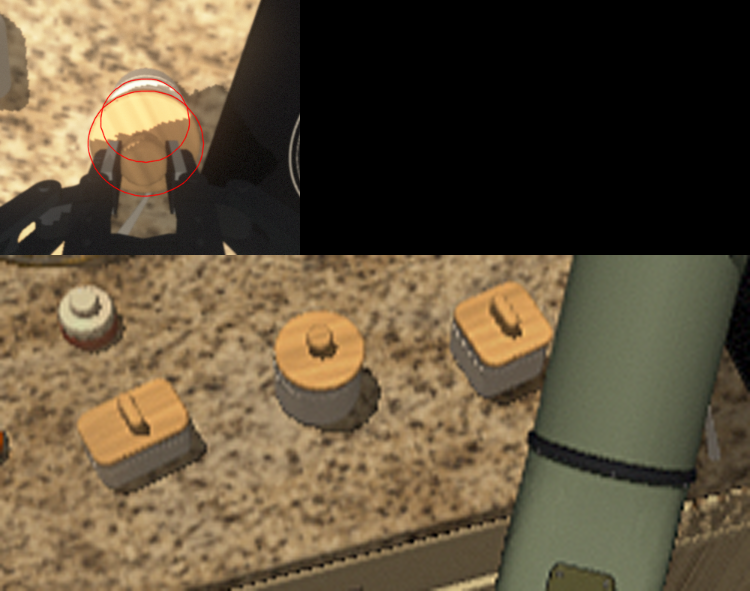

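The wrist inset shows the held small lid and the rim matching their overlays near (145,100). The scene crop shows the oblong (135,420), large (320,350) and square (500,320) lids sitting level. Lowering the last one.

>>> {"name": "carry_out", "arguments": {
  "hand": [0,0,0,0,0,0],
  "xyz": [
    [0,0,10],
    [0,0,9],
    [0,0,6],
    [0,0,4],
    [0,0,2],
    [0,0,0]
  ],
  "turn": [0,0,0,0,0,0]
}}

```text
time_s: 26.42
ee_pos: [0.5122, -0.3694, 0.2617]
tcp_rot: [0.993, 0.12, 0.0, -0.0]
wrist_force: [0.2, -0.1, -0.3]
opening: 0.0244
grasp_force: 59.2
```

>>> {"name": "carry_out", "arguments": {
  "hand": [0,0,0],
  "xyz": [
    [0,0,1],
    [0,0,0],
    [0,0,0]
  ],
  "turn": [0,0,0]
}}

```text
time_s: 26.8
ee_pos: [0.5123, -0.3695, 0.2611]
tcp_rot: [0.993, 0.12, 0.0, 0.0]
wrist_force: [-0.7, 0.5, 5.6]
opening: 0.0248
grasp_force: 59.8
```

Contact at 0.2611 against 0.2608 expected, so it is home. Release and rise.

>>> {"name": "carry_out", "arguments": {
  "hand": [0.2,0.5,0.6,0.6,0.6,0.6,0.6,0.6],
  "xyz": [
    [0,0,0],
    [0,0,0],
    [0,0,0],
    [0,0,-10],
    [0,0,-30],
    [0,0,-30],
    [0,0,-20],
    [0,0,0]
  ],
  "turn": [0,0,0,0,0,0,0,0]
}}

```text
time_s: 27.8
ee_pos: [0.5123, -0.3695, 0.3525]
tcp_rot: [0.993, 0.12, 0.001, 0.001]
wrist_force: [-0.2, 0.5, -1.0]
opening: 0.0515
grasp_force: 0.0
```

Run:
```python
from h import *
from scipy.optimize import least_squares
plan(.5125,-.3687,.36)
c=shot('wrist','w13'); g=cv2.cvtColor(c['pixels'],cv2.COLOR_BGR2HSV)
m=cv2.morphologyEx(((g[...,0]>8)&(g[...,0]<24)&(g[...,1]>105)).astype(np.uint8),cv2.MORPH_OPEN,np.ones((5,5)))
cen=proj(c,(.5125,-.3687,.076)); pts=[]
for a in np.radians(np.arange(0,360,10)):
    d=np.array([np.cos(a),np.sin(a)])
    for R in np.arange(30,110,.5):
        u,v=(cen+R*d).round().astype(int)
        if not m[v,u]: pts.append(cen+R*d);break
for z in (.074,.085):
    W=np.array([atz(c,p,z)[:2] for p in pts]); f=lambda x:np.hypot(*(W-x[:2]).T)-x[2]
    s=least_squares(f,[.5125,-.3687,.0355],loss='soft_l1',f_scale=.001);print(z,s.x.round(4),(f(s.x)*1000).round(1))
```

```text
t=27.80 pos=[ 0.5123 -0.3695  0.3525] psi=13.8 shift now [ 0.4 -0.7 -7.5] after turn [ 0.4 -0.7 -7.5] turn 0.0 tilt [0.0018 0.0019] F=[-0.2  0.5 -1. ] q=[ 0.53  0.86  0.1   1.33 -0.1   0.96 -0.68]
0.074 [ 0.5051 -0.373   0.0285] [ 5.7  4.6  3.6  1.4  0.1 -0.3 -2.  -1.9 -0.8 -0.3  0.2  0.1  0.9  2.6
  3.5  5.6 -5.7 -4.5 -3.4 -2.3 -1.4 -0.5  0.2  0.7  1.1  1.3  1.3  1.1
  7.   1.5 -0.7 -1.6 -2.7 -4.  -5.3 -6.6]
0.085 [ 0.5085 -0.3721  0.0272] [ 5.4  4.4  3.4  1.3  0.  -0.3 -1.9 -1.8 -0.8 -0.3  0.2  0.1  0.9  2.5
  3.4  5.4 -5.4 -4.3 -3.2 -2.2 -1.3 -0.5  0.2  0.7  1.1  1.2  1.2  1.
  6.7  1.4 -0.7 -1.6 -2.6 -3.8 -5.  -6.3]
```

>>> {"name": "carry_out", "arguments": {
  "hand": [0.6,0.6,0.6,0.6,0.6,0.6,0.6,0.6],
  "xyz": [
    [0,0,-10],
    [-30,25,-10],
    [-40,35,0],
    [-40,35,0],
    [-40,35,0],
    [-40,35,0],
    [0,0,0],
    [0,0,0]
  ],
  "turn": [0,0,0,0,0,0,0,0]
}}

```text
time_s: 28.85
ee_pos: [0.3671, -0.5745, 0.3705]
tcp_rot: [0.993, 0.12, 0.0, -0.0]
wrist_force: [0.5, 0.2, 0.1]
opening: 0.0511
grasp_force: 0.0
```

Run:
```python
import re
src=open('fit.py').read().split("for n,v in")[0].replace("T=load('top0');S=load('scene0')","T=shot('top','top3');S=shot('scene','scene3')").replace("(x,y,.02)","(x,y,H)").replace("for z in (.014,.024)","for z in (H,H+.01)").replace("def fit(name","H=0\ndef fit(name").replace("s+=(n!=m).sum()/m.sum()\n        return s","s+=(n!=m).sum()/m.sum()\n        return s")
exec(src)
for n,v in (('T',[T]),('S',[S])):
    for H,a in ((.066,('sm','c',.5123,-.3694,0,.071,0,v,17)),(.085,('lr','c',.5335,.0065,0,.097,0,v,28)),(.076,('sq','r',.5162,-.1937,12,.087,.087,v,28)),(.060,('ob','r',.5165,.2145,13.7,.069,.111,v,30))):
        try: fit(n+a[0],*a[1:])
        except Exception as e: print(n,a[0],e)
print(proj(T,r.get_state()['ee_pos']),r.get_state()['time_s'])
```

```text
Tsm [ 0.5177 -0.3719 -0.218 ] 0.223
Tlr [ 5.35900e-01 -1.00000e-04  1.00345e+01] 0.363
Tsq [ 0.5139 -0.1955  7.623 ] 0.438
Tob [ 0.5174  0.2214 18.1905] 0.463
Ssm [ 0.523  -0.3754  5.3748] 0.233
Slr [5.3690e-01 1.3000e-03 2.3739e+00] 0.302
Ssq [ 0.5164 -0.1977  9.9324] 0.119
Sob [ 0.5222  0.2173 27.2798] 0.141
[600.05902283 257.29397762] 28.95
```

Run:
```python
from h import *
T=load('top3');S=load('scene3')
L=(('sm','c',.5123,-.3694,0,.071,0,.066),('lr','c',.5335,.0065,0,.097,0,.085),('sq','r',.5162,-.1937,12,.087,.087,.076),('ob','r',.5165,.2145,13.7,.069,.111,.06))
for nm,c in (('T',T),('S',S)):
    h=cv2.cvtColor(c['pixels'],cv2.COLOR_BGR2HSV).astype(int)
    for n,k,x,y,yaw,a,b,z in L:
        def sil(dx,dy,dz=0,grow=1.):
            W=np.vstack([outline(x+dx,y+dy,q+dz,k,yaw,a*grow,b*grow) for q in (z,z+.01)]); m=np.zeros((400,640),np.uint8)
            cv2.fillConvexPoly(m,cv2.convexHull((np.array([proj(c,w) for w in W])*16).astype(np.float32)).astype(int),1,shift=4); return m
        near=sil(0,0,0,1.5)
        inn=sil(0,0,0,.8)>0; out=(near>0)&(sil(0,0,0,1.25)==0)
        bi,bo=[np.median(c['pixels'][q].astype(float),0) for q in (inn,out)]
        # score: wood-likeness = saturation*value; best shift maximises contrast inside vs outside
        s=cv2.GaussianBlur((h[...,1]*1.).astype(np.float32),(0,0),.6)
        best=max(((s[(q:=sil(dx,dy,dz))>0].mean()-s[(near>0)&(q==0)].mean()),dx,dy,dz) for dx in np.arange(-12,13,2)/1000 for dy in np.arange(-12,13,2)/1000 for dz in (0,))
        print(nm,n,bi.round(),bo.round(),'sat',np.median(s[inn]).round(),np.median(s[out]).round(),np.round(best,3))
```

```text
T sm [115. 200. 247.] [104. 148. 180.] sat 136.0 100.0 [ 3.5054e+01  2.0000e-03 -2.0000e-03  0.0000e+00]
T lr [121. 210. 249.] [122. 173. 210.] sat 131.0 102.0 [ 2.8904e+01  0.0000e+00 -2.0000e-03  0.0000e+00]
T sq [120. 208. 249.] [113. 160. 195.] sat 132.0 105.0 [ 2.5879e+01 -2.0000e-03 -2.0000e-03  0.0000e+00]
T ob [120. 207. 248.] [116. 165. 202.] sat 133.0 106.0 [2.6145e+01 0.0000e+00 2.0000e-03 0.0000e+00]
S sm [ 85. 148. 203.] [ 78. 101. 126.] sat 147.0 102.0 [ 4.9032e+01  4.0000e-03 -6.0000e-03  0.0000e+00]
S lr [ 88. 154. 210.] [ 81. 117. 143.] sat 147.0 102.0 [ 4.8748e+01  2.0000e-03 -4.0000e-03  0.0000e+00]
S sq [ 90. 156. 213.] [ 80. 109. 133.] sat 147.0 100.0 [ 4.9758e+01  0.0000e+00 -6.0000e-03  0.0000e+00]
S ob [ 87. 149. 202.] [ 81. 115. 142.] sat 145.0 107.0 [ 3.8481e+01  2.0000e-03 -2.0000e-03  0.0000e+00]
```

All four lids are within about 2 mm of their canisters in the top view. The scene view shows the same small calibration offset for each lid. Handing in.

```bash
python3 -c "
from workcell import r
print(r.finish_job())"
```

```text
the job is handed in; nothing more can be done
None
```

All four lids are on their matching canisters and the job is handed in at about 29 s of robot time; each seated within 1 mm of its expected height, but the hand-in returned no verdict, and the small lid's final check was numeric only because my 14 pictures were used up.

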